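# Rack the finishing supplies by height

## Robot

A 7-joint arm with a two-finger parallel gripper is mounted at the origin on the work surface. World frame = base frame: x ahead of the robot, y to its left, z up, the work surface at z = 0. Lengths are in mm, angles in rad, forces in N, time in s.
With the tool pointing down it reaches from about 425 to 950 mm from the base axis. Payload 4.7 kg.
Tool frame: the origin (TCP) lies at the very end of the fingers, on their centre line; the grasp point (between the pads) lies behind it (bot.grip_depth is the z of the grasp point in the tool frame, in mm); z points along the fingers, y is the direction in which the jaws open and shut (so a half turn about z gives the same grasp; the last joint's range is limited). The gripper opens to 87 mm and grips with 3 to 60 N. Pads are 19 mm wide; open, the fingers measure 117 mm over their backs; the gripper's body (75 mm by 190 mm) begins 51 mm behind the grasp point.
Start: joints at [1.215, 0.469, -0.049, 1.532, 0.024, 1.141, -0.082], TCP at [216.732, -639.278, 222.573] pointing down, gripper open.
Joint ranges: [-2.59, 2.59], [-0.33, 1.99], [-1.39, 1.29], [0.1, 2.45], [-1.04, 4.18], [0.21, 1.99], [-2.66, 2.66]. Speed limits (rad/s): [2.57, 2.57, 3.14, 3.14, 3.14, 3.14, 3.14].

## Interface

Orientations are given as a rotation vector (axis times angle).
In Python, from station import bot, camera, get_calibration, job gives the robot as it stands.
- The arm moves only by the tool apply_moves, never from a script. Its argument "steps" is a list of rows, each a list of 7 numbers: the shift along the tool's x, y, z each as a share of 100 mm, from -1 to 1, then the turn, a rotation vector about the tool's x, y, z each as a share of pi rad, from -1 to 1, then the gripper command: -1 is shut, 1 is fully open, values between are in proportion. A call has 1 to 12 rows; each row is the pose to reach, as a shift and turn from the pose commanded when the call began, along the tool's axes at that moment, turning the shorter way round; what a row does not reach only later rows make up. A row lasts 1/12 s, in which the tool goes at most 41.7 mm and 7.16 degrees, less where a joint would pass 70% of its speed; a pose out of reach is approached as far as the arm can. A call with a number of a shift or a turn outside -1 to 1 is refused whole. A call with a gripper value outside its range is refused whole. The fingers move at their own pace and stop on an object; the grip force is fixed at half the most. Time passes only in rows, so rows that repeat a pose let the fingers close. It gives the time, the measured TCP pose, the force and the opening at its end, in the units of the state.
- bot.get_state(): the state, without advancing time (a new reading comes with each control period).
- camera(name): name is "scene" or "top" or "wrist"; returns the picture (400x640x3 uint8, blue, green, red); there is no depth.
- get_calibration(name): a dict with "fx", "fy", "cx", "cy" (pixels), "rvec" (rotation vector, rad) and "tvec" (3), from world to camera coordinates, as OpenCV has them. Camera axes: x right, y down, z forward; pixel columns grow to the right and rows downward; lengths in mm; the calibration is good to about 2 mm. The wrist camera is an equidistant fisheye: a pixel r from the principal point sees the ray r / f radians off the axis. A picture is of the moment at which its call begins: read the wrist's pose just before it. get_calibration takes no time and is no camera call; for the wrist camera it gives the pose at the moment of the call.
- job.close_job(): hands the job in, once; it reports no verdict.
The state is a dict: "clock": time; "joint_positions": joint angles; "joint_velocities": joint speeds; "effort": joint torques, N m; "position": TCP position; "orientation": TCP orientation; "force": force on the tool from outside, world axes, zero at the start; "moment": the same for the moment, N m; "width": finger opening in mm.
Only numpy, scipy, OpenCV 4.12 (cv2) and the standard library are available. Lean on these libraries where they do the work, as an engineer would, in place of code of your own. Each camera call takes 0.05 s, during which the arm holds its last target. There are 200 camera calls.

## Task

Move the four containers, which stand jumbled in the grey divided tray, into the four bays of the wooden rack, one to a bay, in order of height: the tallest right beside the upright end board, then the next tallest, and so on down to the smallest at the far end. Keep them upright and set them down on the bay floors rather than dropping them, and do not disturb the mug of brushes.

Things in the scene. Friction and masses are not known exactly. Their poses are not given: they have to be found in the camera images.
- bottle: The tallest container: round amber bottle, 124 mm high, 42 mm diameter up to 82 mm, then a narrow neck and black cap (25 mm). About 0.22 kg. Starts upright in any cell of the grey tray: one straight row of four cells 79 mm apart, each 70 mm across the row x 74 along, floor 5 mm and rim 20 mm above the table, walls 5 mm. Origin: centre of its underside, z up its axis.
- tin: The second tallest: straight round aluminium tin, 98 mm high, 40 mm diameter up to 84 mm, with a slightly narrower white cap (34 mm) on top. About 0.18 kg. Starts upright in any cell of the grey tray: one straight row of four cells 79 mm apart, each 70 mm across the row x 74 along, floor 5 mm and rim 20 mm above the table, walls 5 mm. Origin: centre of its underside, z up its axis.
- jar: The third tallest: stout white jar with a black lid, 76 mm high, 44 mm diameter up to 62 mm, lid 43 mm. About 0.2 kg. Starts upright in any cell of the grey tray: one straight row of four cells 79 mm apart, each 70 mm across the row x 74 along, floor 5 mm and rim 20 mm above the table, walls 5 mm. Origin: centre of its underside, z up its axis.
- pot: The smallest: little round amber glass pot with a steel lid, 52 mm high, 34 mm diameter up to 44 mm, lid 33 mm. About 0.09 kg. Starts upright in any cell of the grey tray: one straight row of four cells 79 mm apart, each 70 mm across the row x 74 along, floor 5 mm and rim 20 mm above the table, walls 5 mm. Origin: centre of its underside, z up its axis.
- bay_a: One of four alike bays in a row 78 mm apart on the wooden rack: square pocket, cork floor, 70 mm outside, 62 inside. Origin: centre of its underside, 12 mm above the table; floor 4 mm, rim 16 mm above the origin; y along the row, x across. Which letter is where in the row varies: judge by distance from the end board.
- bay_b: One of four alike bays in a row 78 mm apart on the wooden rack: square pocket, cork floor, 70 mm outside, 62 inside. Origin: centre of its underside, 12 mm above the table; floor 4 mm, rim 16 mm above the origin; y along the row, x across. Which letter is where in the row varies: judge by distance from the end board.
- bay_c: One of four alike bays in a row 78 mm apart on the wooden rack: square pocket, cork floor, 70 mm outside, 62 inside. Origin: centre of its underside, 12 mm above the table; floor 4 mm, rim 16 mm above the origin; y along the row, x across. Which letter is where in the row varies: judge by distance from the end board.
- bay_d: One of four alike bays in a row 78 mm apart on the wooden rack: square pocket, cork floor, 70 mm outside, 62 inside. Origin: centre of its underside, 12 mm above the table; floor 4 mm, rim 16 mm above the origin; y along the row, x across. Which letter is where in the row varies: judge by distance from the end board.
- end_board: Upright dark wooden board closing one end of the rack (which end varies; the other has only a 12 mm high cleat): 84 mm across the row (its x), 12 mm thick along the row (its y), 60 mm high. Origin: centre of its underside, 12 mm above the table. Bay centres lie 43, 121, 199 and 277 mm from it along the row.
- brush_mug: Blue ceramic mug without handle holding three paint brushes, 76 mm diameter, 85 mm high, brushes to about 175 mm; stands loose beside the work at the left (+y). Origin: centre of its underside. To be left alone.
Things that resemble listed ones, but are neither listed nor needed, are in the scene too. What is shaped like the tin but blue is not meant.

How it is judged:
By the outcome, as a careful person would: the job done as asked, in the order asked, and still so for the second after the job is handed in, with the robot touching nothing.
It also fails if it takes over 112 s, if anything falls off the work surface, if the arm or the gripper's body presses on something with over 40 N, if the wrist force passes 120 N, or if a joint passes its speed limit or range.

## Working session

There is one attempt and no reset: what is moved stays moved. The work goes in short steps, Python scripts to look and compute and a tool call to move; the robot and the scene stay as the last step left them, time stands still between calls to the robot, and variables do not carry over. Pictures are saved under pics/ and viewed, on a budget of 14 in all, crops included, one or two more only if the job needs it, and the job is handed in when it is done.

Besides the shell and the picture viewer there is one more tool, called after "Call:" as name([rows], argument=value, ...), one row to a line, values as JSON. apply_moves: Moves the arm, as the interface text tells. Its arguments: {"type":"object","properties":{"steps":{"type":"array"}},"required":["steps"]}

```bash
mkdir -p pics; ls; python3 - <<'E'
from station import bot, camera, get_calibration, job
import cv2
s=bot.get_state(); print(s); print(bot.grip_depth)
for n in("scene","top","wrist"):
    print(n,get_calibration(n)); cv2.imwrite(f"pics/{n}0.png",camera(n))
E
```

```text
pics
{'clock': 0.0, 'joint_positions': array([ 1.21506522,  0.46947289, -0.04861278,  1.53369796,  0.02410593,
        1.14099429, -0.0823229 ]), 'joint_velocities': array([ 0.00052753,  0.00110174, -0.00015809,  0.00121165,  0.00078132,
       -0.00213579,  0.00080206]), 'effort': array([ 3.42587864e-04, -5.07973766e+01, -8.05848464e-02, -2.36160725e+01,
       -6.13892614e-02,  3.78712965e-02,  1.48873228e-04]), 'position': array([ 216.52861073, -638.69054413,  221.47658468]), 'orientation': array([-3.09780991e+00, -5.10828500e-01,  6.15906856e-04]), 'force': array([-0.14455222, -0.61204181,  0.07549842]), 'moment': array([-0.02445945, -0.0217066 ,  0.01607456]), 'width': 86.58773035186056}
-18.700000000000003
scene {'fx': 382.3325128758071, 'fy': 382.3325128758071, 'cx': 322.53746797891404, 'cy': 198.31658279292782, 'rvec': array([ 1.90909414,  1.11032736, -0.64082627]), 'tvec': array([-351.62288741, -160.20344171, 1295.03461437])}
top {'fx': 386.9001958327187, 'fy': 386.9001958327187, 'cx': 316.19754029989315, 'cy': 199.9220508855226, 'rvec': array([ 2.18503372, -2.14204331,  0.08674521]), 'tvec': array([ 119.93766326,  537.86429162, 1053.10497011])}
wrist {'fx': 309.70691628693146, 'fy': 309.70691628693146, 'cx': 320.7023639767022, 'cy': 203.74647341903443, 'rvec': array([-2.3544081 ,  1.68885437,  0.24653709]), 'tvec': array([-674.63321341,  -35.22180414,  389.60862704])}
```

View pics/top0.png

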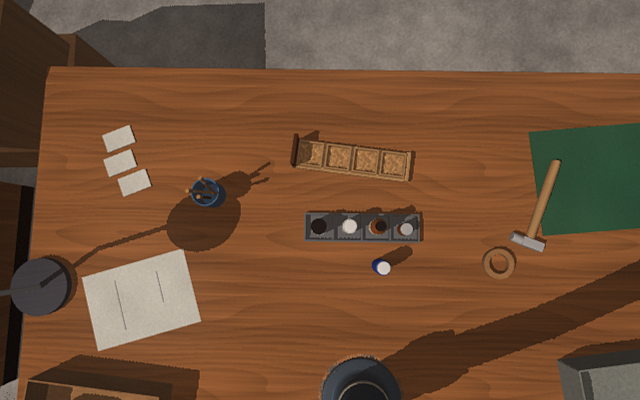

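View pics/scene0.png

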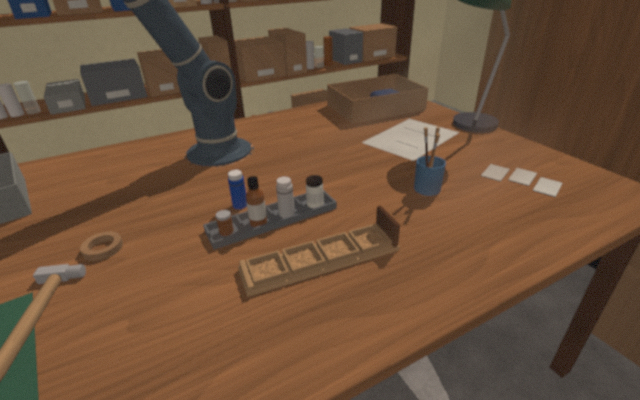

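The top view shows, from +y to −y in the tray: jar (319,227), tin (349,226), bottle (378,227), pot (406,229). The blue decoy is at (382,267). The rack has its end board at the left (295,150) and its bays at about (312,153), (339,156), (367,160) and (396,163). The scene view agrees on the order.

```bash
cat > h.py <<'E'
import numpy as np, cv2
from scipy.spatial.transform import Rotation as R
from station import bot, camera, get_calibration, job
def cal(n):
    c=get_calibration(n); return c,R.from_rotvec(c["rvec"]).as_matrix(),np.array(c["tvec"])
def ray2plane(n,uv,z,C=None):
    c,Rm,t=C or cal(n); x=(uv[0]-c["cx"])/c["fx"]; y=(uv[1]-c["cy"])/c["fy"]
    if n=="wrist":
        r=np.hypot(x,y); k=np.sin(r)/max(r,1e-9); d=np.array([x*k,y*k,np.cos(r)])
    else: d=np.array([x,y,1.])
    o=-Rm.T@t; d=Rm.T@d
    return o+d*(z-o[2])/d[2]
def proj(n,P,C=None):
    c,Rm,t=C or cal(n); p=Rm@np.array(P,float)+t
    if n=="wrist":
        rr=np.hypot(p[0],p[1]); k=np.arctan2(rr,p[2])/max(rr,1e-9); x,y=p[0]*k,p[1]*k
    else: x,y=p[:2]/p[2]
    return np.array([c["fx"]*x+c["cx"],c["fy"]*y+c["cy"]])
E
python3 - <<'E'
from h import *
np.set_printoptions(precision=1,suppress=True)
print("TCP in top",proj("top",[216,-639,222]),"base",proj("top",[0,0,0]))
for n,uv,z in [("jar",(319,227),81),("tin",(349,226),103),("bottle",(378,227),129),("pot",(406,229),57),("blue",(383,268),98)]:
    P=ray2plane("top",uv,z); print(n,P, "scene",proj("scene",P))
for uv in [(312,153),(339,156),(367,160),(396,163)]:
    P=ray2plane("top",uv,16); print("bay",P,"scene",proj("scene",P))
print("board",ray2plane("top",(295,150),72))
im=cv2.imread("pics/top0.png")[110:290,280:440]; a=cv2.resize(im,None,fx=4,fy=4,interpolation=cv2.INTER_CUBIC)[:600]
cv2.imwrite("pics/topc.png",a)
im=cv2.imread("pics/scene0.png")[160:300,195:405]; cv2.imwrite("pics/scc.png",cv2.resize(im,None,fx=3.8,fy=3.8,interpolation=cv2.INTER_CUBIC))
E
```

```text
TCP in top [665.4 344. ] base [360.3 397.5]
jar [458.6 120.8  81. ] scene [311.9 177.9]
tin [462.2  43.4 103. ] scene [283.4 178.8]
bottle [460.3 -27.4 129. ] scene [253.7 176.5]
pot [ 458.7 -112.6   57. ] scene [222.2 213.1]
blue [356.9 -45.1  98. ] scene [234.2 171.9]
bay [670.8 145.6  16. ] scene [367.4 241.1]
bay [663.4  68.4  16. ] scene [335.5 250.8]
bay [653.2 -11.3  16. ] scene [300.  260.8]
bay [646.  -93.5  16. ] scene [261.6 272.7]
board [665.9 190.1  72. ]
```

View pics/topc.png

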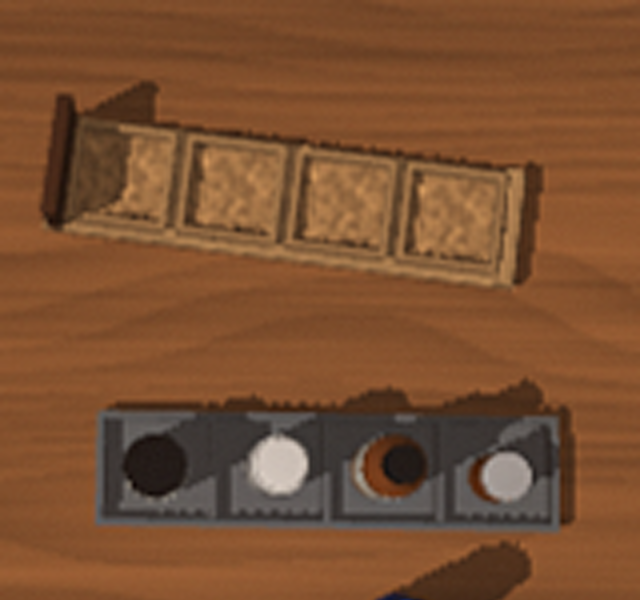

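Call:
apply_moves([
  [1,-1,0,0,0,0,1],
  [1,-1,0,0,0,0,1],
  [1,-1,0,0,0,0,1],
  [1,-1,0,0,0,0,1],
  [1,-1,0,0,0,0,1],
])

```text
clock: 0.57
position: [282.9, -507.6, 222.6]
orientation: [-3.095, -0.523, -0.003]
force: [0.1, 0.1, 0.1]
width: 87.0
```

Call:
apply_moves([
  [1,-1,0,0,0,0,1],
  [1,-1,0,0,0,0,1],
  [1,-1,0,0,0,0,1],
  [1,-1,0,0,0,0,1],
  [1,-1,0,0,0,0,1],
])

```text
clock: 0.98
position: [344.3, -382.0, 222.7]
orientation: [-3.097, -0.522, -0.002]
force: [-0.2, -0.3, 0.0]
width: 86.9
```

Call:
apply_moves([
  [1,-1,0,0,0,0,1],
  [1,-1,0,0,0,0,1],
  [1,-1,0,0,0,0,1],
  [1,-1,0,0,0,0,1],
  [1,-1,0,0,0,0,1],
])

```text
clock: 1.4
position: [406.5, -256.2, 222.8]
orientation: [-3.098, -0.52, -0.002]
force: [0.5, -0.3, 0.1]
width: 87.0
```

Call:
apply_moves([
  [1,-1,-0.5,0,0,-0.39,1],
  [1,-1,-0.5,0,0,-0.39,1],
  [1,-1,-0.5,0,0,-0.39,1],
  [1,-1,-0.5,0,0,-0.39,1],
  [1,-1,-0.5,0,0,-0.39,1],
  [1,-1,-0.5,0,0,-0.39,1],
  [1,-1,-0.5,0,0,-0.39,1],
  [1,-1,-0.5,0,0,-0.39,1],
  [1,-1,-0.5,0,0,-0.39,1],
  [1,-1,-0.5,0,0,-0.39,1],
  [1,-1,-0.5,0,0,-0.39,1],
])

```text
clock: 2.32
position: [467.0, -135.1, 272.4]
orientation: [2.245, 2.197, -0.001]
force: [0.9, 0.1, 0.4]
width: 87.0
```

Call:
apply_moves([
  [1,0.9,-0.5,0,0,0,1],
  [1,0.9,-0.5,0,0,0,1],
  [1,0.9,-0.5,0,0,0,1],
  [1,0.9,-0.5,0,0,0,1],
  [1,0.9,-0.5,0,0,0,1],
  [1,0.9,-0.5,0,0,0,1],
])

```text
clock: 2.82
position: [559.6, -34.9, 322.2]
orientation: [2.245, 2.198, -0.001]
force: [0.0, -0.4, 0.0]
width: 87.0
```

```bash
python3 - <<'E'
from h import *
s=bot.get_state(); c=get_calibration("wrist"); im=camera("wrist"); cv2.imwrite("pics/w1.png",im)
import pickle; pickle.dump(c,open("pics/w1.pkl","wb"))
Rm=R.from_rotvec(c["rvec"]).as_matrix(); print(s["position"],"cam",-Rm.T@c["tvec"],"axis",Rm[2])
E
```

```text
[559.60602045 -34.90496826 322.20266278] cam [560.07503953  42.45967508 483.45936701] axis [-0.00666749 -0.28528453 -0.95841968]
```

View pics/w1.png

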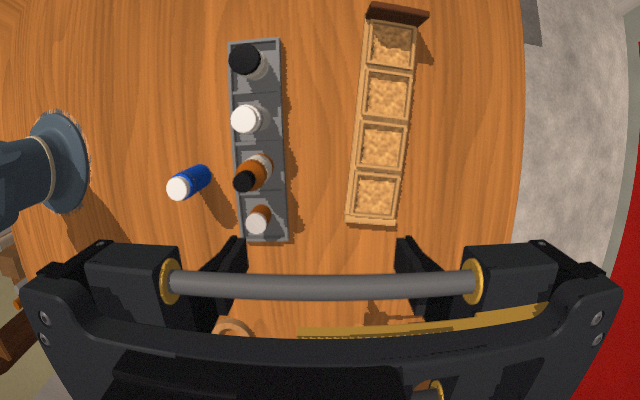

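The wrist view (right is +x, up is +y) shows the caps at jar (244,58), tin (245,119), bottle (245,180) and pot (258,219). The bays are at about (389,45), (386,96), (380,147) and (376,195), with the end board at the top (398,14).

```bash
cat > m.py <<'E'
from h import *
import pickle,sys
np.set_printoptions(precision=1,suppress=True)
def blob(im,seed,mask):
    n,l,st,ce=cv2.connectedComponentsWithStats(mask.astype(np.uint8),connectivity=4)
    k=l[int(seed[1]),int(seed[0])]
    if k==0: return None
    cn,_=cv2.findContours((l==k).astype(np.uint8),cv2.RETR_EXTERNAL,cv2.CHAIN_APPROX_NONE)
    return st[k],ce[k],max(cn,key=len)
E
python3 - <<'E'
from m import *
c=pickle.load(open("pics/w1.pkl","rb")); C=(c,R.from_rotvec(c["rvec"]).as_matrix(),np.array(c["tvec"]))
im=cv2.imread("pics/w1.png"); hsv=cv2.cvtColor(im,cv2.COLOR_BGR2HSV).astype(int)
H,S,V=hsv[...,0],hsv[...,1],hsv[...,2]
for n,uv,z,m in [("jar",(242,56),81,V<55),("tin",(243,118),103,(V>140)&(S<60)),("bot",(242,182),129,V<55),("pot",(256,223),57,(V>120)&(S<60))]:
    b=blob(im,uv,m)
    if b is None: print(n,hsv[uv[1],uv[0]]); continue
    (cx,cy),r=cv2.minEnclosingCircle(b[2])
    # fit in world on cap-top plane
    W=np.array([ray2plane("wrist",p,z,C)[:2] for p in b[2][:,0]],np.float32)
    w,rw=cv2.minEnclosingCircle(W)
    print(n,b[0],(cx,cy,r),"world",np.array(w),rw,"cen",ray2plane("wrist",b[1],z,C)[:2])
for p in [(389,45),(386,96),(380,147),(376,195),(60,60+240),(392,119),(300,60)]: print(p,hsv[p[1],p[0]])
a=im[0:250,210:450]; cv2.imwrite("pics/w1c.png",cv2.resize(a,None,fx=2.4,fy=2.4,interpolation=cv2.INTER_CUBIC))
E
```

```text
jar [229  43  32  32 775] (243.2218475341797, 58.42832946777344, 16.851707458496094) world [461.4 121.8] 22.3565731048584 cen [462.2 121.2]
tin [230 103  31  31 663] (243.7857208251953, 116.78571319580078, 16.364877700805664) world [464.9  43. ] 20.69468879699707 cen [465.   42.1]
bot [233 171  23  21 363] (244.0, 181.0, 11.662003517150879) world [466.6 -32.9] 14.668270111083984 cen [466.7 -32.7]
pot [245 213  22  22 379] (255.5, 224.35714721679688, 11.629141807556152) world [ 459.  -114.9] 18.83216667175293 cen [ 459.1 -113.7]
(389, 45) [ 14 146 138]
(386, 96) [ 15 154 205]
(380, 147) [ 15 150 217]
(376, 195) [ 15 149 202]
(60, 300) [ 0  8 67]
(392, 119) [ 15 143 152]
(300, 60) [ 14 181 183]
```

View pics/w1c.png

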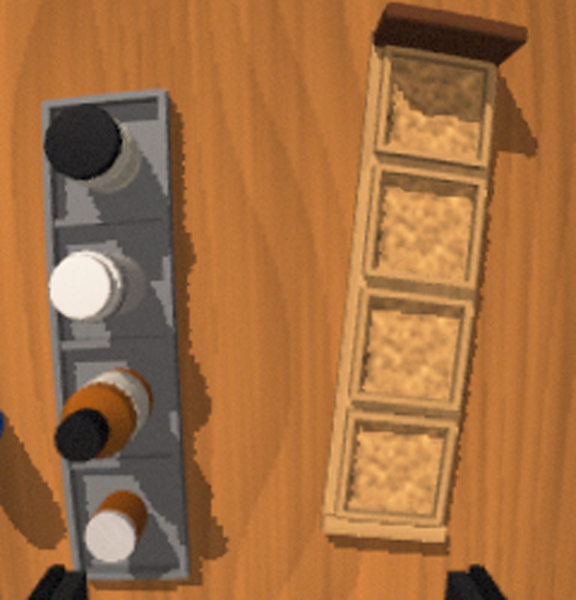

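The crop shows the rim corners of all four bays clearly. I'll project them at z=28 and check against the 78 mm pitch.

```bash
python3 - <<'E'
from m import *
c=pickle.load(open("pics/w1.pkl","rb")); C=(c,R.from_rotvec(c["rvec"]).as_matrix(),np.array(c["tvec"]))
f=lambda p,z:ray2plane("wrist",(p[0]/2.4+210,p[1]/2.4),z,C)[:2]
B=[[(388,50),(497,62),(486,163),(376,152)],[(374,166),(487,172),(476,285),(365,277)],[(362,291),(474,296),(461,409),(351,400)],[(350,411),(457,417),(443,525),(338,517)]]
ce=[]
for b in B:
    w=np.array([f(p,28) for p in b]); ce.append(w.mean(0)); print(w.mean(0),"sides",np.linalg.norm(w-np.roll(w,-1,0),axis=1))
ce=np.array(ce); d=ce-ce.mean(0); k=np.arange(4)-1.5; v=(k[:,None]*d).sum(0)/(k**2).sum(); print("pitch",np.linalg.norm(v),"yaw deg of row",np.degrees(np.arctan2(v[1],v[0])),"mean",ce.mean(0))
u=v/np.linalg.norm(v)
for i in k: print(ce.mean(0)+u*78*i)
print("board top corners",f((388,5),72),f((526,30),72), "cleat end",f((330,538),24),f((445,541),24))
T=[(42,101),(168,91),(187,578),(78,580)]; w=np.array([f(p,20) for p in T]); print("tray",w,w.mean(0))
# top view of rack: same fit
t=lambda p,z:ray2plane("top",(p[0]/4+280,p[1]/4+110),z)[:2]
print("top: board top",t((66,95),72),t((50,222),72),"bays",t((343,204),24),t((456,216),24),t((238,190),24), "tray",np.array([t(p,20) for p in [(97,410),(558,414),(558,530),(97,525)]]))
E
```

```text
[667.7 149.5] sides [69.7 68.5 69.4 67.6]
[658.9  73.3] sides [71.3 72.3 70.3 69.3]
[650.3  -4.7] sides [70.9 72.3 71.3 68.2]
[641.9 -81.3] sides [69.3 72.9 70.7 70. ]
pitch 77.51199947997806 yaw deg of row -96.36631439957688 mean [654.7  34.2]
[667.6 150.5]
[659.  73.]
[650.4  -4.5]
[641.7 -82. ]
board top corners [631.4 199.2] [712.  190.5] cleat end [ 598.6 -129. ] [ 676.7 -133.5]
tray [[ 421.4  162.9]
 [ 502.3  161.6]
 [ 501.9 -157.5]
 [ 425.1 -158.6]] [462.7   2.1]
top: board top [711.  187.2] [623.2 195.7] bays [648.7  -6.9] [641.5 -86.4] [657.4  67.3] tray [[ 500.   163.5]
 [ 503.5 -158.2]
 [ 423.1 -157.7]
 [ 419.9  161.6]]
```

Call:
apply_moves([
  [0,-0.94,1,0,0,0,1],
  [0,-0.94,1,0,0,0,1],
  [0,-0.94,1,0,0,0,1],
  [0,-0.94,1,0,0,0,1],
  [0,-0.94,1,0,0,0,1],
  [0,-0.94,1,0,0,0,1],
  [0,-0.94,1,0,0,0,1],
])

```text
clock: 3.45
position: [466.8, -33.2, 223.9]
orientation: [2.243, 2.196, 0.003]
force: [0.1, -0.8, 0.3]
width: 87.3
```

```bash
cat > w.py <<'E'
from m import *
s=bot.get_state(); c=get_calibration("wrist"); im=camera("wrist"); n=sys.argv[1]
cv2.imwrite(f"pics/{n}.png",im); pickle.dump(c,open(f"pics/{n}.pkl","wb")); C=(c,R.from_rotvec(c["rvec"]).as_matrix(),np.array(c["tvec"]))
print(s["position"],s["force"],s["width"],"t",s["clock"])
E
python3 - <<'E'
import sys; sys.argv=["","w2"]
from w import *
for nm,P in dict(bot=(465.5,-33,129),tin=(464,43,103),jar=(461,121,81),pot=(459,-114,57)).items():
    uv=proj("wrist",P,C); print(nm,uv); cv2.drawMarker(im,tuple(int(round(x)) for x in uv),(0,255,0),0,8,1)
cv2.imwrite("pics/w2m.png",im)
E
```

```text
[466.8 -33.2 223.9] [ 0.1 -0.8  0.3] 87.32648573602697 t 3.45
bot [320.4 204.8]
tin [316.8 115.6]
jar [312.1  37.7]
pot [316.3 253.4]
```

View pics/w2m.png

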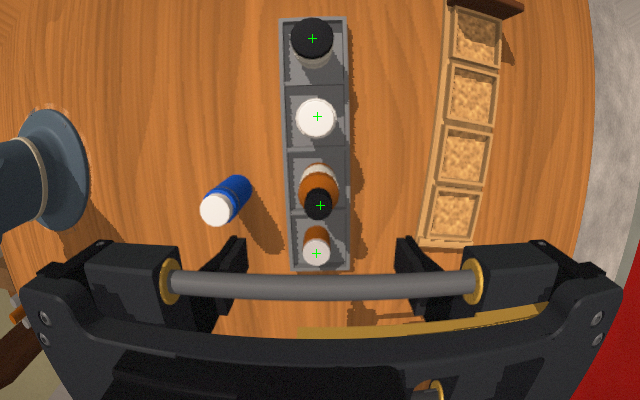

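The markers projected from the measured positions lie on all four caps: bottle (318,205), tin (317,117), jar (312,38), pot (316,253). I'll descend on the bottle.

Call:
apply_moves([
  [0,-0.02,0.4,0,0,0,1],
  [0,-0.02,0.75,0,0,0,1],
  [0,-0.02,1,0,0,0,1],
  [0,-0.02,1,0,0,0,1],
])

```text
clock: 3.83
position: [461.1, -32.3, 119.2]
orientation: [-2.238, -2.196, 0.007]
force: [0.1, 0.6, 0.4]
width: 87.4
```

Call:
apply_moves([
  [0,0,0.2,0,0,0,1],
  [0,0,0.35,0,0,0,1],
  [0,0,0.5,0,0,0,1],
  [0,0,0.57,0,0,0,1],
  [0,0,0.57,0,0,0,0],
  [0,0,0.57,0,0,0,-1],
  [0,0,0.57,0,0,0,-1],
  [0,0,0.57,0,0,0,-1],
  [0,0,0.57,0,0,0,-1],
  [0,0,0.57,0,0,0,-1],
  [0,0,0.57,0,0,0,-1],
  [0,0,0.57,0,0,0,-1],
])

```text
clock: 4.83
position: [463.4, -32.0, 65.8]
orientation: [2.242, 2.2, 0.001]
force: [1.3, -1.0, 0.8]
width: 41.5
```

Call:
apply_moves([
  [0,0,-0.1,0,0,0,-1],
  [0,0,-0.3,0,0,0,-1],
  [0,0,-0.6,0,0,0,-1],
  [0,0,-1,0,0,0,-1],
  [0,0,-1,0,0,0,-1],
])

```text
clock: 5.25
position: [467.4, -31.3, 172.1]
orientation: [2.235, 2.194, 0.012]
force: [1.5, 0.1, -1.4]
width: 41.2
```

Call:
apply_moves([
  [0.2,0.2,-0.15,0,0,0,-1],
  [0.45,0.45,-0.3,0,0,0,-1],
  [0.7,0.7,-0.3,0,0,0,-1],
  [0.9,0.9,-0.3,0,0,0,-1],
  [1,1,-0.3,0,0,0,-1],
  [1,1,-0.3,0,0,0,-1],
])

```text
clock: 5.75
position: [566.3, 69.8, 195.6]
orientation: [-2.236, -2.204, -0.005]
force: [-0.4, 0.3, -1.3]
width: 41.0
```

Call:
apply_moves([
  [0.2,0.2,0,0,0,0,-1],
  [0.4,0.45,0,0,0,0.01,-1],
  [0.6,0.7,0,0,0,0.02,-1],
  [0.8,0.9,0,0,0,0.029,-1],
  [0.85,1,0,0,0,0.029,-1],
  [0.85,1,0,0,0,0.029,-1],
  [0.85,1,0,0,0,0.029,-1],
])

```text
clock: 6.33
position: [665.6, 148.4, 194.7]
orientation: [-2.34, -2.096, 0.004]
force: [0.1, -0.3, -2.1]
width: 40.9
```

```bash
python3 - <<'E'
import sys; sys.argv=["","w3"]
from w import *
print(s["orientation"])
for P in [(667,149,28),(658.5,71.5,28),(650,-6,28),(641.5,-83.5,28)]:
    uv=proj("wrist",P,C); print(uv); cv2.drawMarker(im,tuple(int(round(x)) for x in uv),(0,255,0),0,8,1)
    ax=np.radians(-6.4); e=np.array([np.cos(ax),np.sin(ax)]);f=np.array([-e[1],e[0]])
    q=np.array([proj("wrist",(*(np.array(P[:2])+a*31*e+b*31*f),28),C) for a,b in((1,1),(1,-1),(-1,-1),(-1,1))])
    cv2.polylines(im,[q.round().astype(int)],True,(255,0,0),1)
cv2.imwrite("pics/w3m.png",im)
E
```

```text
[665.6 148.4 194.7] [ 0.1 -0.3 -2.1] 40.91926119391029 t 6.3333
[-2.3 -2.1  0. ]
[323.4 185. ]
[323.3 250.3]
[323.2 304.9]
[323.  348.7]
```

View pics/w3m.png

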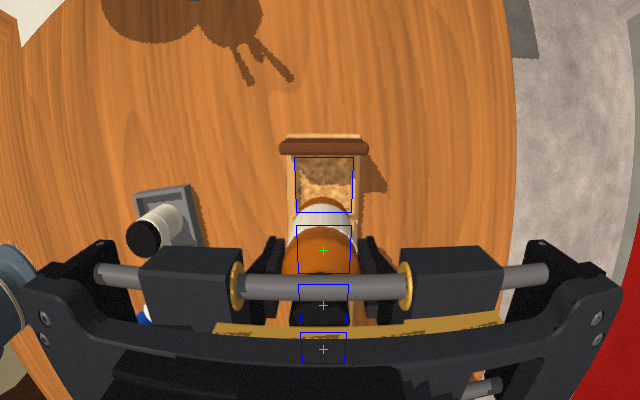

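The held bottle lines up with bay 1, and the projected outline fits the visible pocket at (323,185). I'll lower it.

Call:
apply_moves([
  [0,0.01,0.25,0,0,0,-1],
  [0,0.01,0.5,0,0,0,-1],
  [0,0.01,0.75,0,0,0,-1],
  [0,0.01,0.9,0,0,0,-1],
  [0,0.01,1,0,0,0,-1],
  [0,0.01,1,0,0,0,-1],
  [0,0.01,1,0,0,0,-1],
])

```text
clock: 6.97
position: [667.3, 148.3, 96.0]
orientation: [2.341, 2.095, -0.001]
force: [0.0, -0.6, -1.2]
width: 41.6
```

Call:
apply_moves([
  [0,0,0.05,0,0,0,-1],
  [0,0,0.1,0,0,0,-1],
  [0,0,0.13,0,0,0,-1],
  [0,0,0.15,0,0,0,-1],
  [0,0,0.16,0,0,0,-1],
  [0,0,0.17,0,0,0,-1],
  [0,0,0.17,0,0,0,-1],
])

```text
clock: 7.55
position: [667.4, 149.2, 78.4]
orientation: [2.34, 2.096, -0.0]
force: [0.0, -0.4, -2.4]
width: 41.1
```

Lower in 1 mm steps until it makes contact.

Call:
apply_moves([
  [0,0,0.005,0,0,0,-1],
  [0,0,0.01,0,0,0,-1],
  [0,0,0.015,0,0,0,-1],
  [0,0,0.02,0,0,0,-1],
  [0,0,0.02,0,0,0,-1],
])

```text
clock: 7.97
position: [667.6, 149.3, 76.9]
orientation: [2.34, 2.096, 0.001]
force: [-0.6, 0.4, -0.5]
width: 41.2
```

Call:
apply_moves([
  [0,0,0,0,0,0,0.1],
  [0,0,0,0,0,0,0.3],
  [0,0,0,0,0,0,0.4],
  [0,0,0,0,0,0,0.4],
  [0,0,-0.1,0,0,0,0.4],
  [0,0,-0.3,0,0,0,0.4],
  [0,0,-0.6,0,0,0,0.4],
  [0,0,-0.9,0,0,0,0.4],
  [0,0,-1,0,0,0,1],
  [0,0,-1,0,0,0,1],
])

```text
clock: 8.8
position: [669.5, 150.2, 181.1]
orientation: [2.338, 2.094, 0.011]
force: [0.1, -0.1, -0.2]
width: 67.7
```

Call:
apply_moves([
  [-1,-1,0,0,0,-0.029,1],
  [-1,-1,0,0,0,-0.029,1],
  [-1,-1,0,0,0,-0.029,1],
  [-1,-1,0,0,0,-0.029,1],
  [-1,-1,0,0,0,-0.029,1],
  [-1,-1,0,0,0,-0.029,1],
])

```text
clock: 9.3
position: [556.3, 59.7, 175.8]
orientation: [-2.244, -2.199, 0.002]
force: [0.4, -0.8, 0.2]
width: 87.0
```

Call:
apply_moves([
  [-0.2,-0.93,0.3,0,0,0,1],
  [-0.2,-0.93,0.3,0,0,0,1],
  [-0.2,-0.93,0.3,0,0,0,1],
  [-0.2,-0.93,0.3,0,0,0,1],
  [-0.2,-0.93,0.3,0,0,0,1],
  [-0.2,-0.93,0.3,0,0,0,1],
  [-0.2,-0.93,0.3,0,0,0,1],
])

```text
clock: 9.88
position: [465.8, 43.5, 147.0]
orientation: [2.241, 2.201, 0.004]
force: [0.3, -0.8, -0.4]
width: 87.4
```

Call:
apply_moves([
  [0,-0.01,0.25,0,0,0,1],
  [0,-0.01,0.5,0,0,0,1],
  [0,-0.01,0.75,0,0,0,1],
  [0,-0.01,0.9,0,0,0,1],
  [0,-0.01,1,0,0,0,1],
  [0,-0.01,1,0,0,0,0.5],
  [0,-0.01,1,0,0,0,0],
  [0,-0.01,1,0,0,0,-1],
  [0,-0.01,1,0,0,0,-1],
  [0,-0.01,1,0,0,0,-1],
  [0,-0.01,1,0,0,0,-1],
  [0,-0.01,1,0,0,0,-1],
])

```text
clock: 10.88
position: [463.1, 42.4, 47.0]
orientation: [2.242, 2.2, 0.001]
force: [-0.0, -1.0, -1.1]
width: 48.2
```

Call:
apply_moves([
  [0,0,0,0,0,0,-1],
  [0,0,0,0,0,0,-1],
  [0,0,0,0,0,0,-1],
  [0,0,0,0,0,0,-1],
])

```text
clock: 11.22
position: [463.2, 42.5, 46.8]
orientation: [2.242, 2.2, 0.001]
force: [0.9, -0.9, 2.8]
width: 39.0
```

Call:
apply_moves([
  [0,0,-0.1,0,0,0,-1],
  [0,0,-0.3,0,0,0,-1],
  [0,0,-0.6,0,0,0,-1],
  [0,0,-0.9,0,0,0,-1],
  [0,0,-1,0,0,0,-1],
  [0,0,-1,0,0,0,-1],
])

```text
clock: 11.72
position: [464.3, 42.8, 149.1]
orientation: [2.24, 2.197, 0.006]
force: [-0.0, -0.9, -1.9]
width: 39.7
```

Call:
apply_moves([
  [0.05,0.2,0,0,0,0,-1],
  [0.1,0.45,0,0,0,0,-1],
  [0.15,0.7,0,0,0,0,-1],
  [0.17,0.9,0,0,0,0,-1],
  [0.17,1,0,0,0,0,-1],
  [0.17,1,0,0,0,0,-1],
])

```text
clock: 12.22
position: [563.7, 57.4, 144.8]
orientation: [-2.241, -2.199, 0.002]
force: [-0.2, -1.0, -2.0]
width: 39.6
```

Call:
apply_moves([
  [0.05,0.2,0,0,0,0.01,-1],
  [0.1,0.45,0,0,0,0.02,-1],
  [0.15,0.7,0,0,0,0.029,-1],
  [0.16,0.85,0,0,0,0.029,-1],
  [0.16,0.95,0,0,0,0.029,-1],
  [0.16,0.95,0,0,0,0.029,-1],
  [0.16,0.95,0,0,0,0.029,-1],
])

```text
clock: 12.8
position: [656.5, 71.5, 145.3]
orientation: [-2.339, -2.095, 0.005]
force: [-0.1, 0.1, -1.5]
width: 38.7
```

Call:
apply_moves([
  [0,0.01,0.2,0,0,0,-1],
  [0,0.01,0.4,0,0,0,-1],
  [0,0.01,0.6,0,0,0,-1],
  [0,0.01,0.75,0,0,0,-1],
  [0,0.01,0.8,0,0,0,-1],
  [0,0.01,0.83,0,0,0,-1],
  [0,0.01,0.85,0,0,0,-1],
  [0,0.01,0.86,0,0,0,-1],
  [0,0.01,0.86,0,0,0,-1],
  [0,0.01,0.86,0,0,0,-1],
])

```text
clock: 13.63
position: [659.8, 71.8, 61.5]
orientation: [2.339, 2.095, 0.002]
force: [0.1, 0.1, -1.4]
width: 39.6
```

Call:
apply_moves([
  [0,0,0.01,0,0,0,-1],
  [0,0,0.015,0,0,0,-1],
  [0,0,0.02,0,0,0,-1],
  [0,0,0.025,0,0,0,-1],
  [0,0,0.03,0,0,0,-1],
  [0,0,0.035,0,0,0,-1],
  [0,0,0.035,0,0,0,-1],
])

```text
clock: 14.22
position: [659.4, 71.7, 57.9]
orientation: [2.34, 2.096, -0.0]
force: [-1.9, -1.4, 4.1]
width: 39.3
```

Call:
apply_moves([
  [0,0,0,0,0,0,0.1],
  [0,0,0,0,0,0,0.3],
  [0,0,0,0,0,0,0.4],
  [0,0,0,0,0,0,0.4],
  [0,0,-0.1,0,0,0,0.4],
  [0,0,-0.3,0,0,0,0.4],
  [0,0,-0.6,0,0,0,0.4],
  [0,0,-0.9,0,0,0,0.4],
  [0,0,-1,0,0,0,1],
  [0,0,-1,0,0,0,1],
])

```text
clock: 15.05
position: [661.6, 72.6, 161.3]
orientation: [2.337, 2.093, 0.01]
force: [0.3, 0.4, -0.8]
width: 68.1
```

Call:
apply_moves([
  [0.2,-1,0,0,0,-0.029,1],
  [0.2,-1,0,0,0,-0.029,1],
  [0.2,-1,0,0,0,-0.029,1],
  [0.2,-1,0,0,0,-0.029,1],
  [0.2,-1,0,0,0,-0.029,1],
  [0.2,-1,0,0,0,-0.029,1],
])

```text
clock: 15.55
position: [562.7, 101.8, 156.4]
orientation: [2.243, 2.199, -0.001]
force: [0.0, 0.6, -0.0]
width: 87.1
```

Call:
apply_moves([
  [0.16,-1,0.3,0,0,0,1],
  [0.16,-1,0.3,0,0,0,1],
  [0.16,-1,0.3,0,0,0,1],
  [0.16,-1,0.3,0,0,0,1],
  [0.16,-1,0.3,0,0,0,1],
  [0.16,-1,0.3,0,0,0,1],
  [0.16,-1,0.3,0,0,0,1],
])

```text
clock: 16.13
position: [464.6, 120.2, 127.4]
orientation: [2.244, 2.198, 0.003]
force: [1.1, -0.5, 0.4]
width: 86.7
```

Call:
apply_moves([
  [0,-0.02,0.25,0,0,0,1],
  [0,-0.02,0.5,0,0,0,1],
  [0,-0.02,0.75,0,0,0,1],
  [0,-0.02,0.9,0,0,0,1],
  [0,-0.02,0.98,0,0,0,1],
  [0,-0.02,0.98,0,0,0,0.5],
  [0,-0.02,0.98,0,0,0,0],
  [0,-0.02,0.98,0,0,0,-1],
  [0,-0.02,0.98,0,0,0,-1],
  [0,-0.02,0.98,0,0,0,-1],
  [0,-0.02,0.98,0,0,0,-1],
  [0,-0.02,0.98,0,0,0,-1],
])

```text
clock: 17.13
position: [460.8, 120.4, 29.5]
orientation: [2.242, 2.2, 0.001]
force: [-0.8, 0.9, 0.1]
width: 48.5
```

Call:
apply_moves([
  [0,0,0,0,0,0,-1],
  [0,0,0,0,0,0,-1],
  [0,0,0,0,0,0,-1],
  [0,0,0,0,0,0,-1],
])

```text
clock: 17.47
position: [461.0, 120.5, 29.4]
orientation: [2.242, 2.2, 0.001]
force: [0.9, -0.5, 4.1]
width: 43.2
```

Call:
apply_moves([
  [0,0,-0.1,0,0,0,-1],
  [0,0,-0.3,0,0,0,-1],
  [0,0,-0.6,0,0,0,-1],
  [0,0,-0.9,0,0,0,-1],
  [0,0,-1,0,0,0,-1],
  [0,0,-1,0,0,0,-1],
])

```text
clock: 17.97
position: [461.7, 121.0, 131.2]
orientation: [2.24, 2.198, 0.006]
force: [-0.0, 1.1, -2.4]
width: 43.3
```

Call:
apply_moves([
  [-0.2,0.2,0,0,0,0,-1],
  [-0.45,0.4,0,0,0,0,-1],
  [-0.7,0.65,0,0,0,0,-1],
  [-0.9,0.8,0,0,0,0,-1],
  [-1,0.9,0,0,0,0,-1],
  [-1,0.9,0,0,0,0,-1],
])

```text
clock: 18.47
position: [549.2, 15.4, 126.9]
orientation: [-2.247, -2.194, 0.004]
force: [-0.2, 0.1, -2.2]
width: 43.3
```

Call:
apply_moves([
  [-0.1,0.2,0,0,0,0.01,-1],
  [-0.2,0.45,0,0,0,0.02,-1],
  [-0.22,0.7,0,0,0,0.029,-1],
  [-0.22,0.9,0,0,0,0.029,-1],
  [-0.22,1,0,0,0,0.029,-1],
  [-0.22,1,0,0,0,0.029,-1],
  [-0.22,1,0,0,0,0.029,-1],
])

```text
clock: 19.05
position: [646.4, -3.4, 127.9]
orientation: [-2.336, -2.097, 0.003]
force: [-1.0, 0.1, -2.2]
width: 43.5
```

Call:
apply_moves([
  [0,0.015,0.2,0,0,0,-1],
  [0,0.015,0.4,0,0,0,-1],
  [0,0.015,0.6,0,0,0,-1],
  [0,0.015,0.75,0,0,0,-1],
  [0,0.015,0.8,0,0,0,-1],
  [0,0.015,0.83,0,0,0,-1],
  [0,0.015,0.85,0,0,0,-1],
  [0,0.015,0.86,0,0,0,-1],
  [0,0.015,0.86,0,0,0,-1],
  [0,0.015,0.86,0,0,0,-1],
])

```text
clock: 19.88
position: [650.1, -5.1, 44.0]
orientation: [2.339, 2.095, 0.002]
force: [0.1, 0.2, -2.0]
width: 43.4
```

Call:
apply_moves([
  [0,0,0.005,0,0,0,-1],
  [0,0,0.01,0,0,0,-1],
  [0,0,0.015,0,0,0,-1],
  [0,0,0.02,0,0,0,-1],
  [0,0,0.02,0,0,0,-1],
])

```text
clock: 20.3
position: [649.5, -5.3, 40.9]
orientation: [-2.34, -2.096, 0.0]
force: [0.1, -0.6, -2.2]
width: 43.5
```

Call:
apply_moves([
  [0,0,0.005,0,0,0,-1],
  [0,0,0.01,0,0,0,-1],
  [0,0,0.01,0,0,0,-1],
  [0,0,0.01,0,0,0,-1],
])

```text
clock: 20.63
position: [649.6, -5.2, 40.5]
orientation: [2.34, 2.096, -0.0]
force: [-2.0, -0.2, 3.3]
width: 43.3
```

Call:
apply_moves([
  [0,0,0,0,0,0,0.1],
  [0,0,0,0,0,0,0.3],
  [0,0,0,0,0,0,0.4],
  [0,0,0,0,0,0,0.4],
  [0,0,-0.1,0,0,0,0.4],
  [0,0,-0.3,0,0,0,0.4],
  [0,0,-0.6,0,0,0,0.4],
  [0,0,-0.9,0,0,0,0.4],
  [0,0,-1,0,0,0,1],
  [0,0,-1,0,0,0,1],
])

```text
clock: 21.47
position: [652.0, -4.7, 144.3]
orientation: [2.336, 2.093, 0.009]
force: [-0.4, -0.7, -0.4]
width: 67.7
```

Call:
apply_moves([
  [-1,-0.84,0,0,0,-0.029,1],
  [-1,-0.84,0,0,0,-0.029,1],
  [-1,-0.84,0,0,0,-0.029,1],
  [-1,-0.84,0,0,0,-0.029,1],
  [-1,-0.84,0,0,0,-0.029,1],
  [-1,-0.84,0,0,0,-0.029,1],
])

```text
clock: 21.97
position: [555.1, -95.3, 139.5]
orientation: [-2.243, -2.199, -0.0]
force: [-0.4, 0.4, 0.3]
width: 86.7
```

Call:
apply_moves([
  [-0.2,-0.95,0.3,0,0,0,1],
  [-0.2,-0.95,0.3,0,0,0,1],
  [-0.2,-0.95,0.3,0,0,0,1],
  [-0.2,-0.95,0.3,0,0,0,1],
  [-0.2,-0.95,0.3,0,0,0,1],
  [-0.2,-0.95,0.3,0,0,0,1],
  [-0.2,-0.95,0.3,0,0,0,1],
])

```text
clock: 22.55
position: [462.2, -112.5, 110.6]
orientation: [2.239, 2.202, 0.004]
force: [0.1, -1.1, 0.4]
width: 87.2
```

Call:
apply_moves([
  [0,-0.01,0.25,0,0,0,1],
  [0,-0.01,0.5,0,0,0,1],
  [0,-0.01,0.7,0,0,0,1],
  [0,-0.01,0.8,0,0,0,1],
  [0,-0.01,0.87,0,0,0,1],
  [0,-0.01,0.87,0,0,0,0.5],
  [0,-0.01,0.87,0,0,0,0],
  [0,-0.01,0.87,0,0,0,-1],
  [0,-0.01,0.87,0,0,0,-1],
  [0,-0.01,0.87,0,0,0,-1],
  [0,-0.01,0.87,0,0,0,-1],
  [0,-0.01,0.87,0,0,0,-1],
])

```text
clock: 23.55
position: [459.0, -113.8, 23.5]
orientation: [2.242, 2.2, 0.0]
force: [-0.3, 0.7, -0.2]
width: 48.1
```

Call:
apply_moves([
  [0,0,0,0,0,0,-1],
  [0,0,0,0,0,0,-1],
  [0,0,0,0,0,0,-1],
  [0,0,0,0,0,0,-1],
  [0,0,0,0,0,0,-1],
  [0,0,0,0,0,0,-1],
])

```text
clock: 24.05
position: [459.1, -113.6, 23.2]
orientation: [2.242, 2.2, 0.0]
force: [0.3, 0.1, 2.8]
width: 33.2
```

Call:
apply_moves([
  [0,0,-0.1,0,0,0,-1],
  [0,0,-0.3,0,0,0,-1],
  [0,0,-0.6,0,0,0,-1],
  [0,0,-0.9,0,0,0,-1],
  [0,0,-0.9,0,0,0,-1],
  [0,0,-0.9,0,0,0,-1],
])

```text
clock: 24.55
position: [459.6, -113.9, 114.8]
orientation: [2.24, 2.198, 0.002]
force: [0.4, -1.1, -1.1]
width: 33.1
```

Call:
apply_moves([
  [0.05,0.2,0,0,0,0,-1],
  [0.1,0.4,0,0,0,0,-1],
  [0.15,0.65,0,0,0,0,-1],
  [0.17,0.8,0,0,0,0,-1],
  [0.17,0.91,0,0,0,0,-1],
  [0.17,0.91,0,0,0,0,-1],
])

```text
clock: 25.05
position: [551.1, -98.0, 111.9]
orientation: [-2.241, -2.2, -0.0]
force: [0.8, 0.3, -1.4]
width: 33.0
```

Call:
apply_moves([
  [0.05,0.2,0,0,0,0.01,-1],
  [0.1,0.4,0,0,0,0.02,-1],
  [0.15,0.65,0,0,0,0.029,-1],
  [0.17,0.8,0,0,0,0.029,-1],
  [0.17,0.91,0,0,0,0.029,-1],
  [0.17,0.91,0,0,0,0.029,-1],
  [0.17,0.91,0,0,0,0.029,-1],
])

```text
clock: 25.63
position: [639.8, -83.4, 112.0]
orientation: [-2.339, -2.095, 0.004]
force: [-0.7, -0.4, -0.5]
width: 33.1
```

Call:
apply_moves([
  [0,0,0.2,0,0,0,-1],
  [0,0,0.4,0,0,0,-1],
  [0,0,0.55,0,0,0,-1],
  [0,0,0.65,0,0,0,-1],
  [0,0,0.7,0,0,0,-1],
  [0,0,0.73,0,0,0,-1],
  [0,0,0.75,0,0,0,-1],
  [0,0,0.76,0,0,0,-1],
  [0,0,0.76,0,0,0,-1],
])

```text
clock: 26.38
position: [641.7, -83.0, 37.7]
orientation: [2.339, 2.096, 0.001]
force: [0.0, -0.5, -0.7]
width: 33.5
```

Call:
apply_moves([
  [0,0,0.005,0,0,0,-1],
  [0,0,0.01,0,0,0,-1],
  [0,0,0.015,0,0,0,-1],
  [0,0,0.02,0,0,0,-1],
  [0,0,0.025,0,0,0,-1],
  [0,0,0.025,0,0,0,-1],
  [0,0,0.025,0,0,0,-1],
])

```text
clock: 26.97
position: [641.4, -83.0, 34.5]
orientation: [2.34, 2.096, -0.0]
force: [-0.1, -1.2, -1.1]
width: 33.1
```

Call:
apply_moves([
  [0,0,0.004,0,0,0,-1],
  [0,0,0.008,0,0,0,-1],
  [0,0,0.008,0,0,0,-1],
  [0,0,0.008,0,0,0,-1],
])

```text
clock: 27.3
position: [641.5, -83.0, 34.3]
orientation: [2.34, 2.096, 0.0]
force: [-1.8, -0.2, 3.9]
width: 33.5
```

Contact made, so release and retreat up and back.

Call:
apply_moves([
  [0,0,0,0,0,0,0],
  [0,0,0,0,0,0,0.2],
  [0,0,0,0,0,0,0.3],
  [0,0,0,0,0,0,0.3],
  [0,0,-0.1,0,0,0,0.3],
  [0,0,-0.3,0,0,0,0.3],
  [0,0,-0.6,0,0,0,0.3],
  [0,0,-0.9,0,0,0,0.3],
  [0,0,-1,0,0,0,0.3],
  [0,0,-1,0,0,0,0.3],
])

```text
clock: 28.13
position: [643.8, -82.8, 137.9]
orientation: [2.336, 2.092, 0.008]
force: [1.1, 0.3, 0.4]
width: 56.3
```

Call:
apply_moves([
  [-0.6,-0.9,-1,0,0,0,0.3],
  [-0.6,-0.9,-1,0,0,0,0.3],
  [-0.6,-0.9,-1,0,0,0,0.3],
  [-0.6,-0.9,-1,0,0,0,0.3],
  [-0.6,-0.9,-1,0,0,0,0.3],
  [-0.6,-0.9,-1,0,0,0,0.3],
])

```text
clock: 28.63
position: [544.8, -133.5, 233.5]
orientation: [2.341, 2.094, -0.0]
force: [-0.1, 1.1, -0.8]
width: 56.5
```

```bash
python3 w.py w4; python3 - <<'E'
from m import *
a=camera("scene"); cv2.imwrite("pics/s4.png",a); cv2.imwrite("pics/s4c.png",cv2.resize(a[130:310,190:470],None,fx=2.8,fy=2.8,interpolation=cv2.INTER_CUBIC))
E
```

```text
[ 544.8 -133.5  233.5] [-0.1  1.1 -0.8] 56.482017781673676 t 28.6333
```

View pics/w4.png

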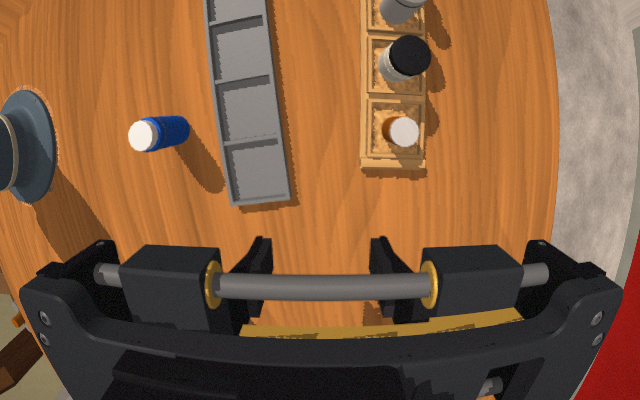

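View pics/s4c.png

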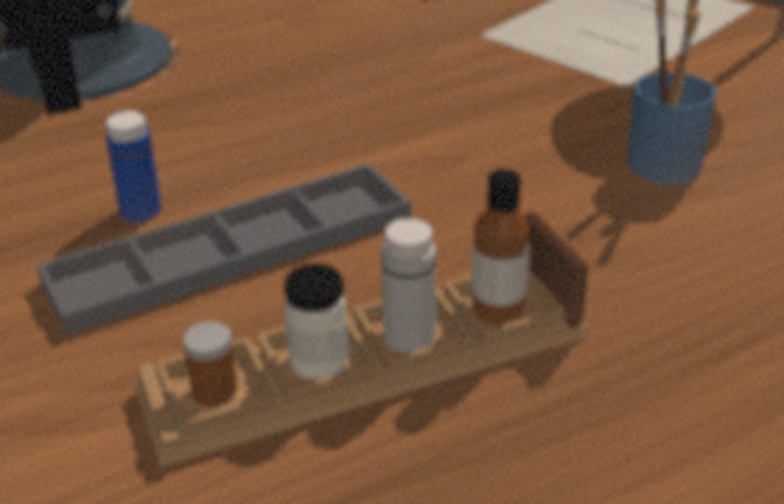

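The scene crop shows pot (210,365), jar (317,322), tin (409,285) and bottle (500,250) upright, one to a bay, with the bottle beside the end board. The tray is empty, and the mug (672,125) and the blue decoy are still standing. The wrist view shows the pot (402,131) and jar (405,55) inside their pockets, with the gripper clear.

```bash
python3 -c "
from station import job; print(job.close_job())"
```

```text
the job is handed in; nothing more can be done
None
```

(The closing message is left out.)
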